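# Vent the pressure sprayer and take off its safety cap

## Task

The cleaning sprayer for the cupping bowls has to be refilled. First let its pressure off: squeeze the spray gun's orange trigger fully toward its black grip, keep it squeezed for about a second and let it spring back. Then press the tank's red safety cap straight down against its spring, turn it a quarter turn anticlockwise while pressed, lift it off, and finish still holding it upright in the gripper about 8 cm straight above where it sat, without disturbing the things standing around.

Things in the scene. Friction and masses are not known exactly. Their poses are not given: they have to be found in the camera images.
- caddy: Sprayer caddy fixed to the table: aluminium base 150 x 340 mm (its x, y), origin on the table under its centre, z up. White tank, 100 mm diameter, shoulder 94 mm high, upright at caddy y = +85 mm. Spray gun on its side on thin posts at y = -90 mm; its blue body lies along y at caddy x = 25 to 55 mm, top 115 mm above the table.
- trigger (a joint): Orange trigger's angle in rad: 0 released, 0.36 fully squeezed against its stop. It is hinged about a vertical axis at its end next to the blue gun body (caddy x = 28, y = -110 mm) and springs back by itself; full squeeze takes about 7 N at trigger_pad.
- trigger_pad (a point): Where to press: the trigger's outer face (facing the caddy's -y), 48 mm from its hinge, 100 mm above the table; trigger 22 mm high, 8 mm thick. It moves 17 mm toward the caddy's +y when fully squeezed. trigger_pad to gun_grip (outside width): 55 mm released, 38 mm squeezed.
- gun_grip (a point): On the back of the fixed black gun grip (facing the caddy's +y), 100 mm above the table, for the other finger. The grip lies along the caddy's x (86 mm long, 25 mm thick along y, 28 mm high, middle 100 mm above the table); only the base lies below it there.
- cap: Red ribbed push-and-turn cap: knob 56 mm diameter, 34 mm tall, 80 g, white bar on top along its x. Origin at the centre of the knob's underside, 137 mm above the table when closed (7 mm above the neck rim); z up. Below it a steel stem with two ears along its x (40 mm tip to tip, 12 mm wide) reaches 21 mm down into the neck. Closed, its x is along the caddy's x.
- cap_grip (a point): On the cap's axis, 21 mm above the knob's underside: hold here, fingertips above the underside. Press more than 4 mm (4 N to start, 10 N at 7 mm, where it meets the neck rim) before turning; it turns only anticlockwise seen from above, to a stop at about 90 degrees, and lifts out freely from 70 degrees to the stop.
- tank_mouth (a point): Centre of the rim of the tank's steel neck (51 mm diameter), 130 mm above the table.
- seal (a joint): How far the sprung seal under the cap is pressed down, m: 0 with the cap closed, 0.007 with the cap fully pressed, -0.001 with the cap off.
- tin: Loose square tin with lid, 73 x 65 x 52 mm, beside the tank end of the caddy; origin under its centre. Leave it alone.
- marker: Loose felt marker, 136 mm long, 17 mm thick, lying close behind the caddy; origin under its centre. Leave it alone.
- bowl: Loose white porcelain bowl, 92 mm diameter, 60 mm tall, dark inside, beside the gun end of the caddy; origin under its centre. Leave it alone.
Not all that is in view belongs to the job. Several things have the shape of the cap; the one meant has the colours described above.

How it is judged:
By the outcome, as a careful person would: the job done as asked, in the order asked, and still so for the second after the job is handed in, while the arm keeps its last pose, push and grip.
It also fails if it takes over 45 s, if anything falls off the work surface, if the arm or the gripper's body presses on something with over 40 N, if the wrist force passes 120 N, or if a joint passes its speed limit or range.

## Robot

A 6-joint arm with a two-finger parallel gripper is mounted at the origin on a cart in front of the work surface, level with it; the furniture and walls round the work are solid. World frame = base frame: x ahead of the robot, y to its left, z up, the work surface at z = 0. Lengths are in m, angles in rad, forces in N, time in s.
With the tool pointing down it reaches from about 0.4 to 0.825 m from the base axis. Payload 7 kg.
Tool frame: the origin (TCP) lies at the very end of the fingers, on their centre line; the grasp point (between the pads) lies 19 mm behind it; z points along the fingers, y is the line along which they close (so a half turn about z gives the same grasp; the last joint's range is limited). The gripper opens to 88 mm and grips with 3 to 60 N. Pads are 19 mm wide; open, the fingers measure 130 mm over their backs; the gripper's body (78 mm by 193 mm) begins 47 mm behind the grasp point.
Start: joints at [-1.023, 0.359, 0.012, 0, -1.224, -0.288], TCP at [0.173, -0.652, 0.201] pointing down, gripper open.
Joint ranges: [-3.07, 3.07], [-1.43, 2.12], [-1.02, 1.25], [-3.03, 1.67], [-3.05, -0], [-3.03, 3.03]. Speed limits (rad/s): [2.39, 2.39, 3.01, 3.14, 3.14, 3.14].

## Interface

Orientations are given as [roll, pitch, yaw] about the fixed x, y, z axes, in that order (R = Rz(yaw) Ry(pitch) Rx(roll)).
In Python, from station import arm gives the robot as it stands. The module is installed in compiled form; this text tells all that it offers.
- The arm moves only by the shell command python3 -m crank 'ROWS' [FORCE]. ROWS is JSON, a list of rows, each an object of numbers: "dx", "dy", "dz": the shift along the world's x, y, z in m; "twist": the turn about the world's z in degrees; "grip": the opening, from -1 (shut) to 1 (fully open). A call has exactly 5 rows; each row is the pose to reach, as a shift and turn from the pose commanded when the call began; what a row does not reach only later rows make up. A row lasts 1/12 s, in which the tool goes at most 41.7 mm and 7.16 degrees, less where a joint would pass 70% of its speed; a pose out of reach is approached as far as the arm can. A call with a gripper value outside its range is refused whole. The fingers move at their own pace and stop on an object; FORCE is the grip in N (left out, the last holds). Time passes only in rows, so rows that repeat a pose let the fingers close, or fill a call up. It gives the time, the measured TCP pose, the force, the opening and the grip force at its end, in the units of the state.
- arm.get_state(): the state, without advancing time (a new reading comes with each control period).
- arm.grab_frame(name): name is "scene" or "top"; returns the picture (384x512x3 uint8, red, green, blue); there is no depth.
- arm.get_calibration(name): a dict with "fx", "fy", "cx", "cy" (pixels), "k1" (the pictures are not rectified: a ray, as slopes to the right and down, at radius r is drawn at 1 + k1 r^2 times it, then the intrinsics apply), "cam_to_world" (4x4, takes a point from camera to world coordinates). Camera axes: x right, y down, z forward; pixel columns grow to the right and rows downward; lengths in m; the calibration is good to about 2 mm. A picture is of the moment at which its call begins. get_calibration takes no time and is no camera call.
- arm.job_done(): hands the job in; it is judged then, once.
The state is a dict: "t": time; "q": joint angles; "qd": joint speeds; "joint_efforts": joint torques, N m; "eef_pos": TCP position; "ee_rot": TCP orientation; "force": force on the tool from outside, world axes, zero at the start; "moment": the same for the moment, N m; "width": finger opening in m; "gripper_force": force on a finger pad.
Only numpy, scipy, OpenCV 4.12 (cv2) and the standard library are available. Lean on these libraries where they do the work, as an engineer would, in place of code of your own. Each camera call takes 0.05 s, during which the arm holds its last target. There are 200 camera calls.

## Working session

There is one attempt and no reset: what is moved stays moved. The work goes in short steps, Python scripts to look and compute and a shell command to move; the robot and the scene stay as the last step left them, time stands still between calls to the robot, and variables do not carry over. Pictures are saved under pics/ and viewed, at most 10 in all, crops included, and the job is handed in when it is done.

```bash
mkdir -p pics; cat > h.py <<'E'
import numpy as np,cv2
from station import arm
def ray(n,u,v):
    c=arm.get_calibration(n)
    xd,yd=(u-c['cx'])/c['fx'],(v-c['cy'])/c['fy']
    x,y=xd,yd
    for _ in range(30):
        s=1+c['k1']*(x*x+y*y); x,y=xd/s,yd/s
    T=np.array(c['cam_to_world']); return T[:3,3],T[:3,:3]@np.array([x,y,1])
def at(n,u,v,z):
    o,d=ray(n,u,v); return (o+d*(z-o[2])/d[2]).round(4)
def proj(n,P):
    c=arm.get_calibration(n);T=np.linalg.inv(np.array(c['cam_to_world']))
    p=T[:3,:3]@np.array(P)+T[:3,3]; x,y=p[:2]/p[2]; s=1+c['k1']*(x*x+y*y)
    return np.array([c['fx']*x*s+c['cx'],c['fy']*y*s+c['cy']]).round(1)
def save(n,f,crop=None,k=1):
    im=arm.grab_frame(n)[:,:,::-1]
    if crop: a,b,c,d=crop; im=im[b:d,a:c]
    cv2.imwrite('pics/'+f,cv2.resize(im,None,fx=k,fy=k,interpolation=cv2.INTER_CUBIC))
E
python3 - <<'E'
from h import *
save('top','t1.png',k=1.5); save('scene','s1.png',k=1.5)
for n in('top','scene'):
    c=arm.get_calibration(n); print(n,c['fx'],np.round(c['cam_to_world'],3).tolist())
s=arm.get_state();print(s)
E
```

```text
top 377.14499701246996 [[-0.007, -0.982, 0.19, 0.348], [-1.0, 0.006, -0.003, -0.01], [0.002, -0.19, -0.982, 1.191], [0.0, 0.0, 0.0, 1.0]]
scene 405.03815071625684 [[-0.789, -0.305, 0.533, -0.075], [-0.613, 0.421, -0.668, 0.763], [-0.021, -0.854, -0.519, 0.741], [0.0, 0.0, 0.0, 1.0]]
{'t': 0.1, 'q': array([-1.02290449e+00,  3.59304713e-01,  1.11680323e-02, -3.03349614e-04,
       -1.22411827e+00, -2.88128633e-01]), 'qd': array([ 0.00102109, -0.00371614,  0.0015206 ,  0.00078939,  0.00151026,
       -0.00018279]), 'joint_efforts': array([ 4.11307274e-04, -5.84163344e+01,  2.93749702e+01,  7.01556131e+00,
        1.01276982e-02, -4.60411741e-05]), 'eef_pos': array([ 0.17324087, -0.65190042,  0.20063181]), 'ee_rot': array([ 3.14011311e+00, -1.41087760e-04, -2.88193262e+00]), 'force': array([ 0.42341232,  0.13424345, -0.56470972]), 'moment': array([0.01609806, 0.00239626, 0.00246391]), 'gripper_force': 0.0, 'width': 0.08774997151361603}
```

View pics/t1.png

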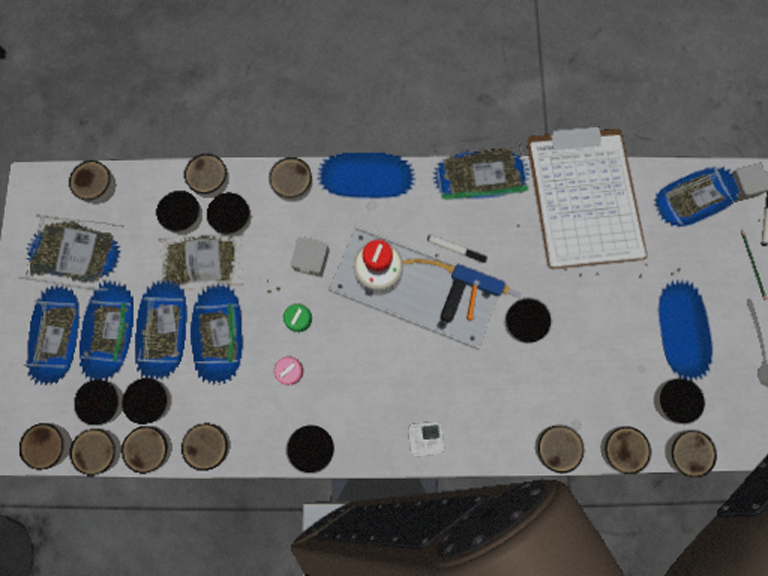

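View pics/s1.png

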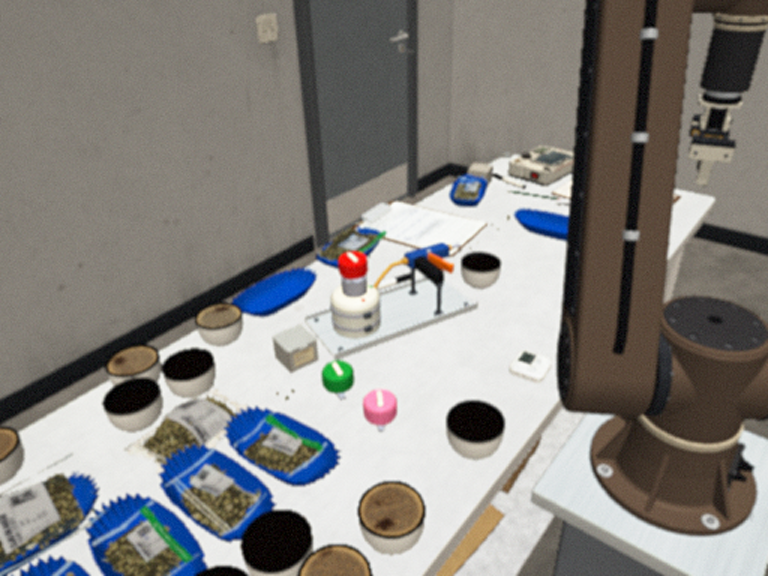

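The top view shows the red cap at about (377,254), the blue gun body at (478,279), the black grip at (453,299) and the orange trigger at (472,302). The tin is at (310,256), the marker at (457,248) and the bowl at (528,320). I'll enlarge that area.

```bash
python3 - <<'E'
from h import *
save('top','t2.png',crop=(190,140,380,240),k=4.2)
E
```

```text
(no output)
```

View pics/t2.png

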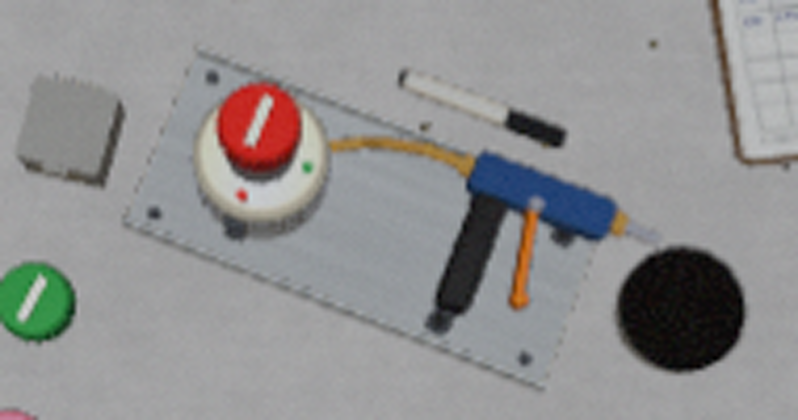

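The crop shows these positions:
- Cap top centre (260,121), with its bar running (267,98) to (251,145).
- Base corners (197,50), (124,225) and (543,389).
- Hinge (536,204) and trigger tip (518,302).
- Grip running (487,200) to (452,305).

```bash
python3 - <<'E'
from h import *
from scipy.optimize import least_squares
g=lambda u,v,z:at('top',190+(u+.5)/4.2-.5,140+(v+.5)/4.2-.5,z)[:2]
# caddy local pts
L=[((0,.085),(260,121),.171),((-.075,.17),(124,225),.008),((.075,.17),(197,50),.008),((-.075,-.17),(543,389),.008),((.028,-.110),(536,204),.113)]
W=np.array([g(*p,z) for _,p,z in L]);l=np.array([a for a,_,_ in L])
def T(p,a):c,s=np.cos(p[2]),np.sin(p[2]);return a@np.array([[c,s],[-s,c]])+p[:2]
r=least_squares(lambda p:(T(p,l)-W).ravel(),[.5,0,-.4]);p=r.x
print('pose',p,np.degrees(p[2]));print((T(p,l)-W).round(4))
np.save('pose.npy',p)
yv=np.array([-np.sin(p[2]),np.cos(p[2])])
d=g(267,98,.171)-g(251,145,.171);print('bar deg',np.degrees(np.arctan2(d[1],d[0])))
print('cap',g(260,121,.171))
for n,q in dict(griptop=(487,200),gripend=(453,300)).items(): 
    w=g(*q,.114); c,s=np.cos(p[2]),np.sin(p[2]); print(n,w,np.array([[c,s],[-s,c]])@(w-p[:2]))
for n,q in dict(trigtip=(518,302),bowl=(681,308),m1=(405,76),m2=(560,135)).items():
    w=g(*q,{'trigtip':.111,'bowl':.06}.get(n,.015)); print(n,w,np.array([[c,s],[-s,c]])@(w-p[:2]))
# trigger pad: local
for a in [(-.02,-.0),]: pass
print('tank',T(p,np.array([[0,.085]])),'yaxis',yv)
E
```

```text
pose [ 0.5933773  -0.07357689 -0.38050797] -21.80150079829694
[[ 0.0005  0.    ]
 [-0.0004  0.0004]
 [ 0.     -0.0003]
 [ 0.0005 -0.0002]
 [-0.0007 -0.    ]]
bar deg -18.328451214131128
cap [0.6244 0.0053]
griptop [ 0.5821 -0.1518] [ 0.01858074 -0.07681659]
gripend [ 0.5118 -0.1262] [-0.05619877 -0.07915647]
trigtip [ 0.5106 -0.1714] [-0.04052601 -0.12156926]
bowl [ 0.5129 -0.2974] [ 0.00840489 -0.23770304]
m1 [ 0.7019 -0.1044] [0.11220819 0.01168596]
m2 [ 0.6543 -0.2226] [ 0.11191128 -0.11573818]
tank [[0.62494564 0.00534358]] yaxis [0.37139216 0.9284761 ]
```

```bash
python3 -m crank '[{"dx":0.023,"dy":0.032,"grip":1},{"dx":0.046,"dy":0.064,"twist":-4,"grip":1},{"dx":0.07,"dy":0.096,"twist":-8,"grip":1},{"dx":0.093,"dy":0.128,"twist":-12,"grip":1},{"dx":0.117,"dy":0.16,"twist":-16,"grip":1}]' 20
python3 -m crank '[{"dx":0.023,"dy":0.032,"twist":-4,"grip":1},{"dx":0.046,"dy":0.064,"twist":-8,"grip":1},{"dx":0.07,"dy":0.096,"twist":-12,"grip":1},{"dx":0.093,"dy":0.128,"twist":-16,"grip":1},{"dx":0.117,"dy":0.16,"twist":-20.7,"grip":1}]'
```

```text
invalid input at $[0]: expected keys dx, dy, dz, twist, grip
invalid input at $[0]: expected keys dx, dy, dz, twist, grip
```

```bash
python3 -m crank '[{"dx":0.023,"dy":0.032,"dz":0,"twist":0,"grip":1},{"dx":0.046,"dy":0.064,"dz":0,"twist":-4,"grip":1},{"dx":0.07,"dy":0.096,"dz":0,"twist":-8,"grip":1},{"dx":0.093,"dy":0.128,"dz":0,"twist":-12,"grip":1},{"dx":0.117,"dy":0.16,"dz":0,"twist":-16,"grip":1}]' 20
python3 -m crank '[{"dx":0.023,"dy":0.032,"dz":0,"twist":-4,"grip":1},{"dx":0.046,"dy":0.064,"dz":0,"twist":-8,"grip":1},{"dx":0.07,"dy":0.096,"dz":0,"twist":-12,"grip":1},{"dx":0.093,"dy":0.128,"dz":0,"twist":-16,"grip":1},{"dx":0.117,"dy":0.16,"dz":0,"twist":-20.7,"grip":1}]'
```

```text
t: 0.57
eef_pos: [0.2908, -0.4907, 0.2012]
ee_rot: [3.141, -0.0, 3.118]
force: [0.6, -0.3, -0.5]
width: 0.0873
gripper_force: 0.0
t: 0.98
eef_pos: [0.4079, -0.3305, 0.2016]
ee_rot: [3.141, 0.0, 2.758]
force: [0.6, 0.7, -0.6]
width: 0.0876
gripper_force: 0.0
```

```bash
python3 -m crank '[{"dx":0.023,"dy":0.032,"dz":0,"twist":0,"grip":1},{"dx":0.046,"dy":0.064,"dz":0,"twist":0,"grip":1},{"dx":0.07,"dy":0.096,"dz":0,"twist":0,"grip":1},{"dx":0.093,"dy":0.128,"dz":0,"twist":0,"grip":1},{"dx":0.115,"dy":0.158,"dz":0,"twist":0,"grip":1}]'
python3 -m crank '[{"dx":0.0205,"dy":0.028,"dz":0,"twist":0,"grip":1},{"dx":0.0205,"dy":0.028,"dz":-0.02,"twist":0,"grip":1},{"dx":0.0205,"dy":0.028,"dz":-0.045,"twist":0,"grip":1},{"dx":0.0205,"dy":0.028,"dz":-0.06,"twist":0,"grip":1},{"dx":0.0205,"dy":0.028,"dz":-0.06,"twist":0,"grip":1}]'
python3 - <<'E'
from h import *
save('scene','s3.png',crop=(190,120,350,240),k=4.5);save('top','t3.png',crop=(190,130,380,240),k=4.2)
E
```

```text
t: 1.4
eef_pos: [0.5232, -0.1722, 0.2015]
ee_rot: [3.141, 0.0, 2.761]
force: [0.8, -0.5, 0.3]
width: 0.088
gripper_force: 0.0
t: 1.82
eef_pos: [0.5405, -0.1457, 0.1377]
ee_rot: [-3.14, -0.006, 2.761]
force: [-1.1, 0.3, -0.4]
width: 0.088
gripper_force: 0.0
```

View pics/s3.png

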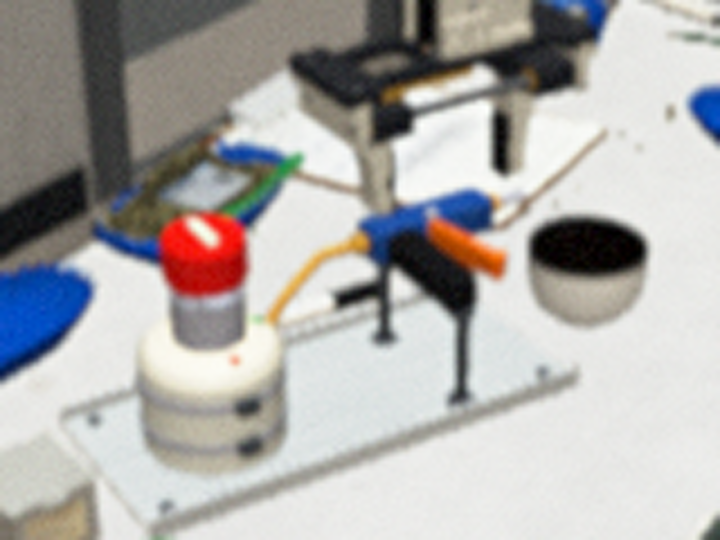

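The left fingertip is at crop (378,205) and the right one at (505,170). The grip is at (435,270) and the trigger at (470,250). I'll check that against the projected geometry.

```bash
python3 - <<'E'
from h import *
s=arm.get_state(); print(s['eef_pos'],s['ee_rot'])
p=np.load('pose.npy');yv=np.array([-np.sin(p[2]),np.cos(p[2]),0])
t=s['eef_pos']
f=lambda P:((proj('scene',P)-[190,120])*4.5).round()
print('tcp',f(t),f(t+yv*.05),f(t-yv*.05),'target',f([.5434,-.1447,.081]))
c,s_=np.cos(p[2]),np.sin(p[2])
w=lambda x,y,z:[p[0]+c*x-s_*y,p[1]+s_*x+c*y,z]
print('pad',f(w(-.02,-.1205,.1)),'trigtip',f(w(-.04,-.121,.111)),'grip end top',f(w(-.06,-.078,.114)))
E
```

```text
[ 0.54272219 -0.14647195  0.14144962] [-3.14074875e+00 -9.23040780e-04  2.76111241e+00]
tcp [438. 215.] [376. 234.] [498. 196.] target [435. 291.]
pad [477. 254.] trigtip [495. 252.] grip end top [460. 278.]
```

View pics/t3.png

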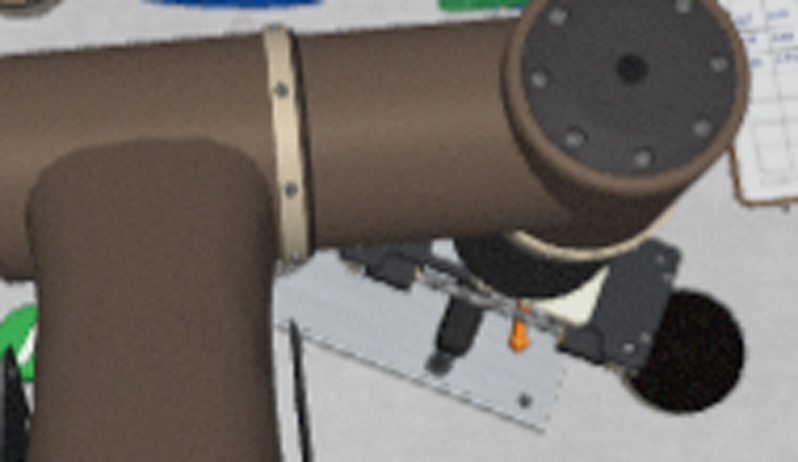

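Projected gun points match the picture within a few pixels. The open fingertips show about 20 mm higher than the TCP, which looks like linkage fingers. I'll go down and recheck.

```bash
python3 -m crank '[{"dx":0,"dy":0.001,"dz":-0.015,"twist":0,"grip":1},{"dx":0,"dy":0.001,"dz":-0.03,"twist":0,"grip":1},{"dx":0,"dy":0.001,"dz":-0.045,"twist":0,"grip":1},{"dx":0,"dy":0.001,"dz":-0.06,"twist":0,"grip":1},{"dx":0,"dy":0.001,"dz":-0.06,"twist":0,"grip":1}]'
python3 - <<'E'
from h import *
save('scene','s4.png',crop=(240,110,340,190),k=7.5)
s=arm.get_state(); print(s['eef_pos'],s['force'],s['width'])
p=np.load('pose.npy');yv=np.array([-np.sin(p[2]),np.cos(p[2]),0])
t=s['eef_pos'];f=lambda P:((proj('scene',P)-[240,110])*7.5).round()
print(f(t+yv*.045),f(t-yv*.045),f(t+yv*.045+[0,0,.019]),f(t-yv*.045+[0,0,.019]))
E
```

```text
t: 2.33
eef_pos: [0.542, -0.1455, 0.0804]
ee_rot: [-3.141, -0.002, 2.76]
force: [0.1, 0.8, -0.3]
width: 0.0878
gripper_force: 0.0
[ 0.54273165 -0.14562352  0.08173923] [0.87815281 1.07307788 1.09521536] 0.08771778336085352
[262. 588.] [440. 530.] [261. 549.] [441. 491.]
```

View pics/s4.png

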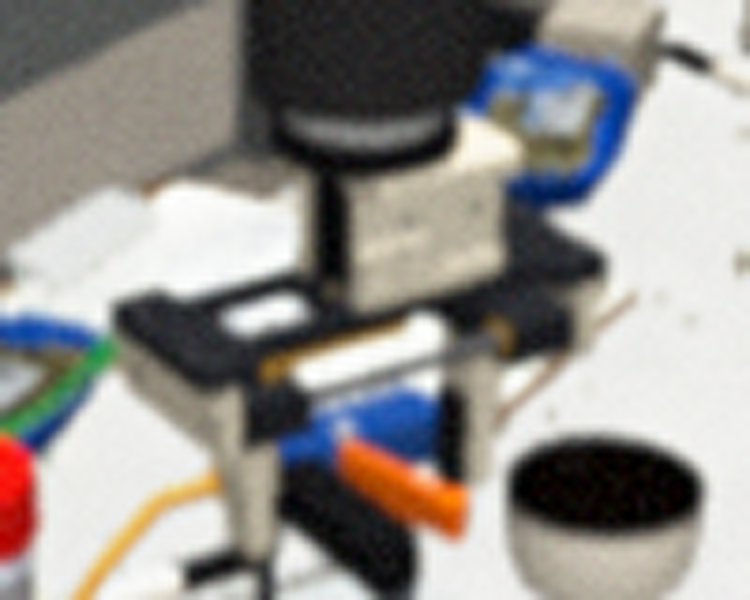

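```bash
python3 - <<'E'
from h import *
f=lambda P:((proj('top',P)-[190,130])*4.2).round()
p=np.load('pose.npy');yv=np.array([-np.sin(p[2]),np.cos(p[2]),0]);xv=np.array([yv[1],-yv[0],0])
t=np.array([.5427,-.1465,.1414])
for h in (.05,.066,.09):
  for a in (-.065,.065,): print(h,a,f(t+yv*a+[0,0,h]),f(t+yv*a-xv*.0095+[0,0,h]))
  print('body corners',f(t+[0,0,h]+yv*-.0965-xv*.039),f(t+[0,0,h]+yv*-.0965+xv*.039))
E
```

```text
0.05 -0.065 [589. 311.] [584. 325.]
0.05 0.065 [400. 239.] [394. 252.]
body corners [615. 385.] [655. 273.]
0.066 -0.065 [594. 307.] [589. 320.]
0.066 0.065 [402. 233.] [396. 247.]
body corners [620. 382.] [661. 268.]
0.09 -0.065 [601. 300.] [596. 314.]
0.09 0.065 [404. 225.] [399. 239.]
body corners [629. 377.] [669. 261.]
```

The top view confirms the gripper is where it should be. I'll lower a few mm more and squeeze.

```bash
python3 -m crank '[{"dx":0,"dy":0.001,"dz":-0.005,"twist":0,"grip":1},{"dx":0,"dy":0.001,"dz":-0.005,"twist":0,"grip":0.5},{"dx":0,"dy":0.001,"dz":-0.005,"twist":0,"grip":0},{"dx":0,"dy":0.001,"dz":-0.005,"twist":0,"grip":-0.3},{"dx":0,"dy":0.001,"dz":-0.005,"twist":0,"grip":-0.3}]' 20
python3 -m crank '[{"dx":0,"dy":0,"dz":0,"twist":0,"grip":-0.3},{"dx":0,"dy":0,"dz":0,"twist":0,"grip":-0.3},{"dx":0,"dy":0,"dz":0,"twist":0,"grip":-0.3},{"dx":0,"dy":0,"dz":0,"twist":0,"grip":-0.3},{"dx":0,"dy":0,"dz":0,"twist":0,"grip":-0.3}]'
python3 - <<'E'
from h import *
save('scene','s5.png',crop=(240,110,340,190),k=7.5)
E
```

```text
t: 2.8
eef_pos: [0.5425, -0.1447, 0.077]
ee_rot: [-3.141, -0.0, 2.761]
force: [-1.7, -3.7, 2.1]
width: 0.0666
gripper_force: 2.0
t: 3.22
eef_pos: [0.5412, -0.1468, 0.0768]
ee_rot: [-3.137, -0.002, 2.761]
force: [-5.0, -15.5, 4.8]
width: 0.0375
gripper_force: 19.4
```

View pics/s5.png

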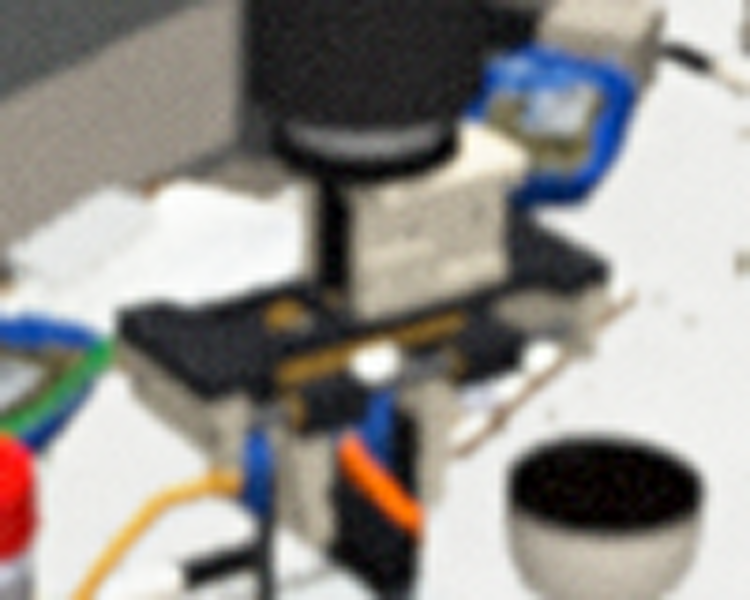

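The trigger is against the grip at 37.5 mm width, so it's fully squeezed. I'll hold for about a second, then release.

```bash
R='hold'
python3 -m crank '[{"dx":0,"dy":0,"dz":0,"twist":0,"grip":-0.3},{"dx":0,"dy":0,"dz":0,"twist":0,"grip":-0.3},{"dx":0,"dy":0,"dz":0,"twist":0,"grip":-0.3},{"dx":0,"dy":0,"dz":0,"twist":0,"grip":-0.3},{"dx":0,"dy":0,"dz":0,"twist":0,"grip":-0.3}]'
python3 -m crank '[{"dx":0,"dy":0,"dz":0,"twist":0,"grip":-0.3},{"dx":0,"dy":0,"dz":0,"twist":0,"grip":-0.3},{"dx":0,"dy":0,"dz":0,"twist":0,"grip":-0.3},{"dx":0,"dy":0,"dz":0,"twist":0,"grip":-0.3},{"dx":0,"dy":0,"dz":0,"twist":0,"grip":-0.3}]'
python3 -m crank '[{"dx":0,"dy":0,"dz":0,"twist":0,"grip":-0.3},{"dx":0,"dy":0,"dz":0,"twist":0,"grip":0},{"dx":0,"dy":0,"dz":0,"twist":0,"grip":0.5},{"dx":0,"dy":0,"dz":0,"twist":0,"grip":1},{"dx":0,"dy":0,"dz":0,"twist":0,"grip":1}]'
python3 -m crank '[{"dx":0,"dy":0,"dz":0,"twist":0,"grip":1},{"dx":0,"dy":0,"dz":0,"twist":0,"grip":1},{"dx":0,"dy":0,"dz":0,"twist":0,"grip":1},{"dx":0,"dy":0,"dz":0.02,"twist":0,"grip":1},{"dx":0,"dy":0,"dz":0.04,"twist":0,"grip":1}]'
```

```text
t: 3.68
eef_pos: [0.5412, -0.1468, 0.0768]
ee_rot: [-3.138, -0.002, 2.76]
force: [-5.8, -13.9, 4.4]
width: 0.038
gripper_force: 19.4
t: 4.1
eef_pos: [0.5412, -0.1468, 0.0768]
ee_rot: [-3.138, -0.002, 2.76]
force: [-5.5, -14.3, 4.1]
width: 0.0378
gripper_force: 19.4
t: 4.52
eef_pos: [0.5421, -0.1452, 0.0768]
ee_rot: [-3.14, -0.001, 2.76]
force: [-2.5, -4.4, 4.0]
width: 0.0583
gripper_force: 2.5
t: 4.93
eef_pos: [0.543, -0.1437, 0.1159]
ee_rot: [3.141, -0.001, 2.761]
force: [0.3, 0.0, 0.6]
width: 0.0869
gripper_force: 0.0
```

```bash

python3 -m crank '[{"dx":0,"dy":0,"dz":0.04,"twist":0,"grip":1},{"dx":0,"dy":0,"dz":0.08,"twist":0,"grip":1},{"dx":0,"dy":0,"dz":0.105,"twist":0,"grip":1},{"dx":0.015,"dy":0.028,"dz":0.105,"twist":0,"grip":1},{"dx":0.032,"dy":0.06,"dz":0.105,"twist":0,"grip":1}]'
python3 -m crank '[{"dx":0.016,"dy":0.03,"dz":0,"twist":0,"grip":1},{"dx":0.033,"dy":0.06,"dz":0,"twist":0,"grip":1},{"dx":0.05,"dy":0.089,"dz":0,"twist":0,"grip":1},{"dx":0.05,"dy":0.089,"dz":0,"twist":0,"grip":1},{"dx":0.05,"dy":0.089,"dz":0,"twist":0,"grip":1}]'
python3 - <<'E'
from h import *
s=arm.get_state(); print(s['eef_pos'],s['q'],s['force'])
save('scene','s6.png',crop=(190,80,350,200),k=4.5);save('top','t6.png')
print(((proj('scene',[.6247,.0054,.171])-[190,80])*4.5).round())
E
```

```text
t: 5.35
eef_pos: [0.5764, -0.084, 0.2244]
ee_rot: [3.138, 0.005, 2.758]
force: [1.3, -0.5, -0.2]
width: 0.0875
gripper_force: 0.0
t: 5.77
eef_pos: [0.6257, 0.0072, 0.2206]
ee_rot: [3.141, -0.001, 2.764]
force: [0.1, -0.4, 0.3]
width: 0.0876
gripper_force: 0.0
[0.62572944 0.0071926  0.22060284] [ 3.22444540e-01  2.67388961e-01 -7.37849869e-02 -8.86793541e-04
 -1.22965402e+00 -2.27092374e+00] [ 0.0958199  -0.37758978  0.30454041]
[200. 411.]
```

View pics/s6.png

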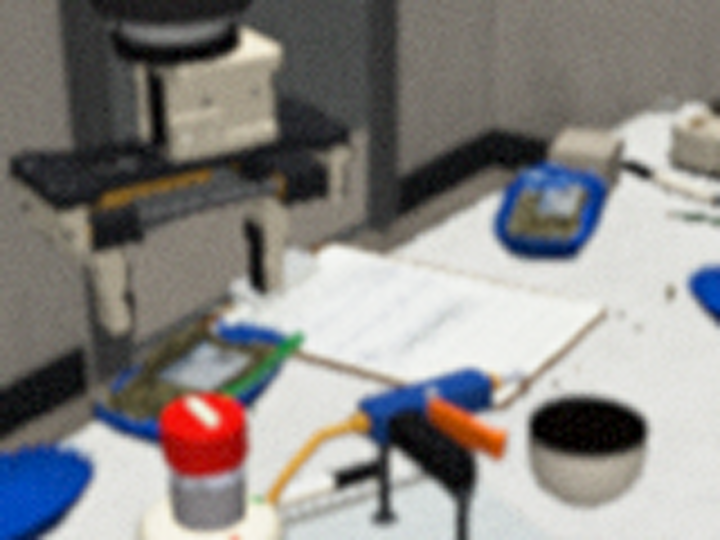

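The cap centre is at (203,410), 3 px from the prediction, and the trigger has sprung back. I'll descend over the cap and grip it.

```bash

python3 -m crank '[{"dx":-0.001,"dy":-0.002,"dz":-0.02,"twist":0,"grip":1},{"dx":-0.001,"dy":-0.002,"dz":-0.04,"twist":0,"grip":1},{"dx":-0.001,"dy":-0.002,"dz":-0.06,"twist":0,"grip":1},{"dx":-0.001,"dy":-0.002,"dz":-0.081,"twist":0,"grip":1},{"dx":-0.001,"dy":-0.002,"dz":-0.081,"twist":0,"grip":1}]'
python3 -m crank '[{"dx":0,"dy":0,"dz":0,"twist":0,"grip":0.6},{"dx":0,"dy":0,"dz":0,"twist":0,"grip":0.2},{"dx":0,"dy":0,"dz":0,"twist":0,"grip":0},{"dx":0,"dy":0,"dz":0,"twist":0,"grip":0},{"dx":0,"dy":0,"dz":0,"twist":0,"grip":0}]' 15
python3 -m crank '[{"dx":0,"dy":0,"dz":0,"twist":0,"grip":0},{"dx":0,"dy":0,"dz":0,"twist":0,"grip":0},{"dx":0,"dy":0,"dz":0,"twist":0,"grip":0},{"dx":0,"dy":0,"dz":0,"twist":0,"grip":0},{"dx":0,"dy":0,"dz":0,"twist":0,"grip":0}]' 15
```

```text
t: 6.28
eef_pos: [0.6209, 0.0015, 0.1365]
ee_rot: [-3.139, -0.005, 2.759]
force: [-1.3, -0.6, -0.4]
width: 0.0875
gripper_force: 0.0
t: 6.7
eef_pos: [0.6244, 0.0027, 0.1416]
ee_rot: [3.14, 0.001, 2.761]
force: [-0.0, 0.6, -0.2]
width: 0.0599
gripper_force: 0.0
t: 7.12
eef_pos: [0.6245, 0.0031, 0.1409]
ee_rot: [3.141, 0.001, 2.761]
force: [0.8, 3.2, 4.0]
width: 0.0525
gripper_force: 14.3
```

The width of 52.5 mm is less than the 56 mm knob, so I'll look before pressing.

```bash

python3 - <<'E'
from h import *
save('scene','s7.png',crop=(190,110,270,190),k=7)
s=arm.get_state(); print(s['eef_pos'],s['force'],s['moment'],s['width'])
t=s['eef_pos'];p=np.load('pose.npy');yv=np.array([-np.sin(p[2]),np.cos(p[2]),0])
f=lambda P:((proj('scene',P)-[190,110])*7).round()
for a in(-.03,.03):print(f(t+a*yv),f(t+a*yv+[0,0,.019]))
print('cap top',f([.6247,.0054,.171]),'under',f([.6247,.0054,.137]))
E
```

```text
[0.62440744 0.00302227 0.14084979] [2.82987691 3.09526145 4.33391177] [ 1.08603926 -0.4910652   0.02752597] 0.051872481005448424
[382. 470.] [380. 431.]
[255. 509.] [252. 470.]
cap top [311. 429.] under [315. 500.]
```

View pics/s7.png

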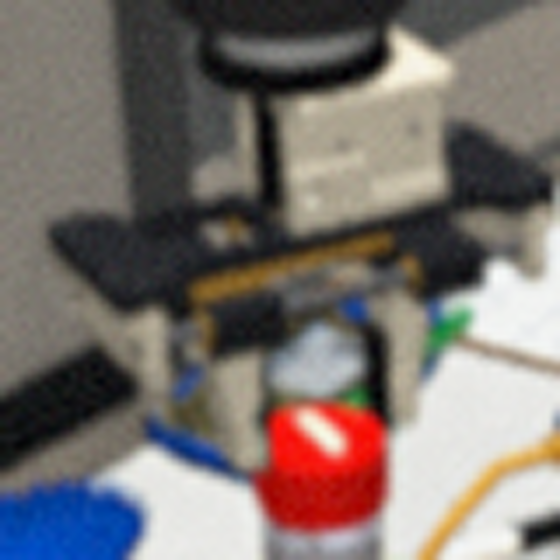

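Vision puts the fingertips about 19 mm above the reported TCP, so they hold only the knob's tapered top. I'll open, go 18 mm lower and grip again; the width will show whether that's right.

```bash

python3 -m crank '[{"dx":0,"dy":0,"dz":0,"twist":0,"grip":0.4},{"dx":0,"dy":0.001,"dz":0,"twist":0,"grip":0.8},{"dx":0,"dy":0.002,"dz":0,"twist":0,"grip":0.8},{"dx":0,"dy":0.002,"dz":0,"twist":0,"grip":0.8},{"dx":0,"dy":0.002,"dz":0,"twist":0,"grip":0.8}]'
python3 -m crank '[{"dx":0,"dy":0,"dz":-0.006,"twist":0,"grip":0.8},{"dx":0,"dy":0,"dz":-0.012,"twist":0,"grip":0.8},{"dx":0,"dy":0,"dz":-0.018,"twist":0,"grip":0.8},{"dx":0,"dy":0,"dz":-0.018,"twist":0,"grip":0.8},{"dx":0,"dy":0,"dz":-0.018,"twist":0,"grip":0.8}]'
python3 -m crank '[{"dx":0,"dy":0,"dz":0,"twist":0,"grip":0.4},{"dx":0,"dy":0,"dz":0,"twist":0,"grip":0.2},{"dx":0,"dy":0,"dz":0,"twist":0,"grip":0},{"dx":0,"dy":0,"dz":0,"twist":0,"grip":0},{"dx":0,"dy":0,"dz":0,"twist":0,"grip":0}]' 15
python3 -m crank '[{"dx":0,"dy":0,"dz":0,"twist":0,"grip":0},{"dx":0,"dy":0,"dz":0,"twist":0,"grip":0},{"dx":0,"dy":0,"dz":0,"twist":0,"grip":0},{"dx":0,"dy":0,"dz":0,"twist":0,"grip":0},{"dx":0,"dy":0,"dz":0,"twist":0,"grip":0}]'
```

```text
t: 7.58
eef_pos: [0.6231, 0.0044, 0.1398]
ee_rot: [-3.14, -0.001, 2.761]
force: [-0.1, -0.2, 1.2]
width: 0.0769
gripper_force: 0.0
t: 8.0
eef_pos: [0.6234, 0.0045, 0.1216]
ee_rot: [-3.141, -0.001, 2.761]
force: [0.1, -0.6, 0.3]
width: 0.0786
gripper_force: 0.0
t: 8.42
eef_pos: [0.6241, 0.0047, 0.1227]
ee_rot: [3.141, 0.0, 2.761]
force: [0.2, -0.1, 0.7]
width: 0.0559
gripper_force: 15.0
t: 8.83
eef_pos: [0.6241, 0.0048, 0.1227]
ee_rot: [3.141, 0.0, 2.761]
force: [-0.7, 0.5, 3.1]
width: 0.0558
gripper_force: 15.0
```

The width is now 55.9 mm with no side force, so it's a proper grip. Next I firm up and press down.

```bash

python3 -m crank '[{"dx":0,"dy":0,"dz":0,"twist":0,"grip":-0.3},{"dx":0,"dy":0,"dz":-0.002,"twist":0,"grip":-0.3},{"dx":0,"dy":0,"dz":-0.004,"twist":0,"grip":-0.3},{"dx":0,"dy":0,"dz":-0.006,"twist":0,"grip":-0.3},{"dx":0,"dy":0,"dz":-0.007,"twist":0,"grip":-0.3}]' 40
python3 -m crank '[{"dx":0,"dy":0,"dz":0,"twist":0,"grip":-0.3},{"dx":0,"dy":0,"dz":0,"twist":0,"grip":-0.3},{"dx":0,"dy":0,"dz":0,"twist":0,"grip":-0.3},{"dx":0,"dy":0,"dz":0,"twist":0,"grip":-0.3},{"dx":0,"dy":0,"dz":0,"twist":0,"grip":-0.3}]'
```

```text
t: 9.25
eef_pos: [0.6242, 0.0047, 0.1158]
ee_rot: [3.141, 0.001, 2.761]
force: [-1.7, 0.7, 8.2]
width: 0.0551
gripper_force: 40.0
t: 9.67
eef_pos: [0.6242, 0.0047, 0.1162]
ee_rot: [3.141, 0.001, 2.761]
force: [-2.5, 1.4, 7.4]
width: 0.0549
gripper_force: 40.0
```

```bash

python3 -m crank '[{"dx":0,"dy":0,"dz":-0.001,"twist":0,"grip":-0.3},{"dx":0,"dy":0,"dz":-0.002,"twist":0,"grip":-0.3},{"dx":0,"dy":0,"dz":-0.002,"twist":3,"grip":-0.3},{"dx":0,"dy":0,"dz":-0.002,"twist":7,"grip":-0.3},{"dx":0,"dy":0,"dz":-0.002,"twist":11,"grip":-0.3}]'
python3 - <<'E'
from h import *
s=arm.get_state();print(s['eef_pos'],s['force'],s['moment'])
E
```

```text
t: 10.08
eef_pos: [0.6253, 0.0045, 0.1156]
ee_rot: [3.141, 0.004, 2.957]
force: [-1.3, 0.3, 13.2]
width: 0.0551
gripper_force: 40.0
[0.62534137 0.00447834 0.1156035 ] [-1.25890417  0.28608075 13.21452309] [-0.09807328  0.56176462 -0.10524567]
```

The cap is bottomed out at 13 N and turning with little resistance. Continuing the turn.

```bash

python3 -m crank '[{"dx":0,"dy":0,"dz":0,"twist":5,"grip":-0.3},{"dx":0,"dy":0,"dz":0,"twist":10,"grip":-0.3},{"dx":0,"dy":0,"dz":0,"twist":15,"grip":-0.3},{"dx":0,"dy":0,"dz":0,"twist":20,"grip":-0.3},{"dx":0,"dy":0,"dz":0,"twist":25,"grip":-0.3}]'
python3 -m crank '[{"dx":0,"dy":0,"dz":0,"twist":5,"grip":-0.3},{"dx":0,"dy":0,"dz":0,"twist":10,"grip":-0.3},{"dx":0,"dy":0,"dz":0,"twist":15,"grip":-0.3},{"dx":0,"dy":0,"dz":0,"twist":20,"grip":-0.3},{"dx":0,"dy":0,"dz":0,"twist":25,"grip":-0.3}]'
python3 -m crank '[{"dx":0,"dy":0,"dz":0,"twist":5,"grip":-0.3},{"dx":0,"dy":0,"dz":0,"twist":10,"grip":-0.3},{"dx":0,"dy":0,"dz":0,"twist":15,"grip":-0.3},{"dx":0,"dy":0,"dz":0,"twist":20,"grip":-0.3},{"dx":0,"dy":0,"dz":0,"twist":26,"grip":-0.3}]'
python3 - <<'E'
from h import *
s=arm.get_state();print(s['eef_pos'],s['force'],s['moment'],s['q'][5])
E
```

```text
t: 10.5
eef_pos: [0.6259, 0.0045, 0.1156]
ee_rot: [-3.14, 0.004, -2.889]
force: [0.6, -0.2, 11.5]
width: 0.0551
gripper_force: 40.0
t: 10.92
eef_pos: [0.6259, 0.0043, 0.1157]
ee_rot: [-3.138, 0.003, -2.453]
force: [0.1, -1.2, 12.7]
width: 0.0549
gripper_force: 40.0
t: 11.33
eef_pos: [0.6262, 0.0042, 0.1157]
ee_rot: [-3.137, 0.002, -1.999]
force: [0.8, -1.3, 11.7]
width: 0.055
gripper_force: 40.0
[0.62620188 0.00422729 0.11573894] [ 0.82586089 -1.31927208 11.72039343] [-0.56539608 -0.27803465 -0.09543268] -0.7491743491750547
```

```bash

python3 -m crank '[{"dx":0,"dy":0,"dz":0.003,"twist":0,"grip":-0.3},{"dx":0,"dy":0,"dz":0.007,"twist":0,"grip":-0.3},{"dx":0,"dy":0,"dz":0.012,"twist":0,"grip":-0.3},{"dx":0,"dy":0,"dz":0.016,"twist":0,"grip":-0.3},{"dx":0,"dy":0,"dz":0.02,"twist":0,"grip":-0.3}]'
python3 - <<'E'
from h import *
s=arm.get_state();print(s['eef_pos'],s['force'],s['moment'])
E
```

```text
t: 11.75
eef_pos: [0.623, 0.0046, 0.1329]
ee_rot: [3.14, -0.001, -2.004]
force: [0.8, -0.3, -0.3]
width: 0.0552
gripper_force: 40.0
[0.62297689 0.00462005 0.13286301] [ 0.80610427 -0.32721111 -0.31426694] [-0.07516876 -0.0139593  -0.04562238]
```

The force dropped to about zero, so the cap is free. I'll raise it the rest of the way.

```bash

python3 -m crank '[{"dx":0,"dy":0,"dz":0.015,"twist":0,"grip":-0.3},{"dx":0,"dy":0,"dz":0.03,"twist":0,"grip":-0.3},{"dx":0,"dy":0,"dz":0.045,"twist":0,"grip":-0.3},{"dx":0,"dy":0,"dz":0.06,"twist":0,"grip":-0.3},{"dx":0,"dy":0,"dz":0.068,"twist":0,"grip":-0.3}]'
python3 -m crank '[{"dx":0,"dy":0,"dz":0,"twist":0,"grip":-0.3},{"dx":0,"dy":0,"dz":0,"twist":0,"grip":-0.3},{"dx":0,"dy":0,"dz":0,"twist":0,"grip":-0.3},{"dx":0,"dy":0,"dz":0,"twist":0,"grip":-0.3},{"dx":0,"dy":0,"dz":0,"twist":0,"grip":-0.3}]'
python3 - <<'E'
from h import *
save('scene','s8.png',crop=(170,80,350,215),k=4.4)
f=lambda P:((proj('scene',P)-[170,80])*4.4).round()
print('exp cap top/under',f([.6247,.0054,.251]),f([.6247,.0054,.217]))
E
```

```text
t: 12.17
eef_pos: [0.624, 0.0047, 0.2028]
ee_rot: [-3.141, 0.0, -2.004]
force: [-0.2, -0.6, -0.5]
width: 0.0548
gripper_force: 40.0
t: 12.58
eef_pos: [0.6234, 0.0046, 0.2004]
ee_rot: [3.14, -0.001, -2.004]
force: [1.2, 0.3, -1.5]
width: 0.0551
gripper_force: 40.0
exp cap top/under [277. 292.] [279. 339.]
```

View pics/s8.png

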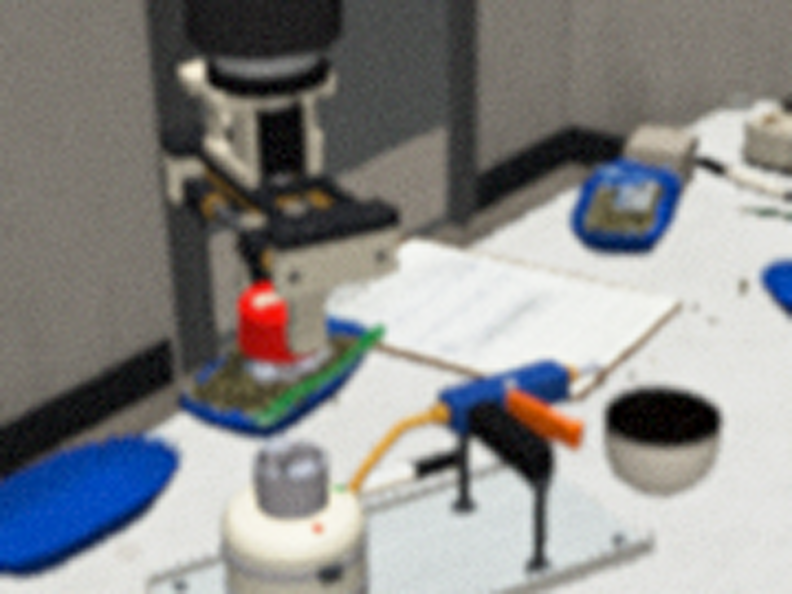

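The picture shows the cap held upright at about (277,325), straight over the open neck at (290,475). The gun, bowl and marker are where they were. Handing in.

```bash
python3 -c "
from station import arm
print(arm.job_done())"
```

```text
the job is handed in; nothing more can be done
None
```

I handed the job in at about 12.6 s of the 45 s: the trigger was squeezed for about a second and sprang back, then the cap was pressed, turned about 87°, lifted off and held upright about 78 mm above where it sat, with nothing I could see disturbed; the judge returned no verdict.

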